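# Weigh the red lotus plaque

### The job

The gold jar on the scale has been weighed: put it back upright in the middle of its empty stand on the tray. Then take the red lotus plaque off the display board, sliding it up its keyhole slot until the stud is at the wide end before lifting it off, and gently lay it flat, face up, in the middle of the empty scale pan. Leave the other two plaques hanging and the gourd and elephant where they stand.

Things in the scene. Friction and masses are not known exactly. Their poses are not given: they have to be found in the camera images.
- board_face (a point): Point on the black sloped face of the fixed display board (290 mm wide, 250 mm up the slope, at 45 degrees to the counter; the face looks to the robot's left, +-15 degrees; place varies), on its centre line, 120 mm up from its lower edge. Axes: x up the slope, y along the board, z out of the face. Three studs stand at x = 30.5 mm, y = -95, 0, 95 mm, each with one plaque.
- lotus_plaque_mid (a point): Centre (half-way through its thickness) of the lotus plaque: red lacquered wood, 100 x 56 x 18 mm, gold rim and gold lotus relief 4 mm high in front, about 0.26 kg. Axes: x to its top edge, y across its width, z out of its front. Hangs flat on the board at any of the three studs, centre at about board_face x = 0, z = 9 mm; 39 mm free between neighbours.
- coin_plaque_mid (a point): Centre of the green plaque with a gold coin, same size, axes and keyhole; hangs at another stud; stays.
- gourd_plaque_mid (a point): Centre of the ivory plaque with a gold gourd, same size, axes and keyhole; hangs at another stud; stays.
- jar_mid (a point): Centre of the lidded gold jar, at the start on the scale pan: 74 mm high, round, widest (62 mm in diameter) from 22 to 42 mm above its foot (foot 40 mm in diameter); lid fast. The point is on its axis, 37 mm above the foot; z up. About 0.3 kg.
- stand_top (a point): Centre of the top of the empty round wooden stand, red velvet on top (fixed, 72 mm in diameter, top 20 mm above the counter), in one of three places 95 mm apart in a row on a black velvet tray (320 x 120 mm, rim 13 mm high). The tray lies on one side of the board, the scale on the other; sides vary.
- pan_top (a point): Centre of the top of the round steel scale pan: 130 mm in diameter, top 62 mm above the counter, fixed on a grey housing (150 x 150 mm, 46 mm high, display out to 110 mm on the scale's -x side). z up.
- gourd_mid (a point): Gold gourd figurine on its own round wooden plinth (72 mm in diameter), 102 mm high in all, 54 mm thick at its lower belly, in one of the tray's places; the point is on its axis 50 mm above its underside. Stays.
- elephant_mid (a point): Gold elephant figurine on its own round wooden plinth (72 mm in diameter), 81 mm high in all; in one of the tray's places; the point is on the plinth's axis 45 mm above its underside. Stays.
- canopy_edge (a point): Middle of the lower outer edge of the light canopy that overhangs the board's whole width, at board_face x = 120, z = 70 mm, some 0.24 m above the counter; same axes as board_face. The canopy is a slab 10 mm thick from this edge back to the face. Its thin end brackets, beyond y = +-145 mm, start at board_face x = 100 mm and reach out as far. Nothing of the board is higher than 0.26 m.
- middle_stud (a point): Middle one of the three brass studs, the point on its axis at the face; same axes as board_face. Shank 6 mm in diameter and 7.5 mm long, then a head 14 mm in diameter and 4 mm thick.
- lotus_wide_end (a point): Centre of the wide end (22 mm across) of the keyhole in the lotus plaque's back; axes as the plaque. From it the slot, 9 mm wide, lips 5 mm thick, runs 33 mm towards the top edge. Hung, the stud is at the slot's upper end: the plaque must go 30 mm (+-3) up the slope before it lifts off square to the face. As it slides it can stand at most 2.5 mm off the face.
Not all that is in view belongs to the job. Leave any green or grey look-alike of the part that bears jar_mid alone.

How it is judged:
By the outcome, as a careful person would: the job done as asked, in the order asked, and still so for the second after the job is handed in, with the robot touching nothing.
It also fails if it takes over 69 s, if anything falls off the work surface, if the arm or the gripper's body presses on something with over 40 N, if the wrist force passes 120 N, or if a joint passes its speed limit or range.

### The arm

A 6-joint arm with a two-finger parallel gripper is mounted at the origin on the work surface. World frame = base frame: x ahead of the robot, y to its left, z up, the work surface at z = 0. Lengths are in m, angles in rad, forces in N, time in s.
With the tool pointing down it reaches from about 0.3 to 0.825 m from the base axis. Payload 5.4 kg.
Tool frame: the origin (TCP) lies at the very end of the fingers, on their centre line; the grasp point (between the pads) lies 19 mm behind it; z points along the fingers, x is the direction in which the jaws open and shut, and the axes are right-handed (so a half turn about z gives the same grasp; the last joint's range is limited). The gripper opens to 92 mm and grips with 3 to 60 N. Pads are 20 mm wide; open, the fingers measure 128 mm over their backs; the gripper's body (75 mm by 189 mm) begins 69 mm behind the grasp point.
Start: joints at [-1.473, 0.158, 1.597, -0, 1.386, -0.21], TCP at [0.174, -0.548, 0.215] pointing down, gripper open.
Joint ranges: [-2.91, 2.91], [-0.94, 2.29], [0.18, 2.7], [-1.29, 4.43], [0.17, 2.64], [-3, 3]. Speed limits (rad/s): [2.57, 2.57, 3.14, 3.14, 3.14, 3.14].

### API

Orientations are given as a rotation vector (axis times angle).
In Python, from workcell import bot gives the robot as it stands. Calls block until the motion is done:
- bot.goto(position, orientation): joint-space move of the TCP to a pose.
- bot.line_to(position, rot=None, max_speed=0.15): straight line of the TCP; rot=None keeps the orientation; max_speed is the mean speed in m/s.
- bot.set_joints(angles): joint-space move.
- bot.set_gripper(opening, newtons=None): opening from 0.0 (shut) to 1.0 (fully open); newtons is the grip in N (None keeps the last); returns when the fingers have stopped.
- bot.hold(seconds).
- bot.inverse_kinematics(position, orientation): joint angles nearest the present ones, or None.
- bot.read_camera(name): name is "side" or "top"; returns a dict with "pixels" (384x512x3 uint8, blue, green, red), "fx", "fy", "cx", "cy" (pixels), "R" (3x3) and "t" (3): a world point X has camera coordinates R X + t. Camera axes: x right, y down, z forward; pixel columns grow to the right and rows downward; lengths in m; the calibration is good to about 2 mm. A picture is of the moment at which its call begins. There is no depth.
A pose or a line that the arm cannot do raises bot.MotionError and nothing moves.
- bot.job_done(): hands the job in, once; it reports no verdict.
Readings, each from a call of its own:
- bot.current_clock(): time.
- bot.current_joints(): joint angles.
- bot.current_joint_vel(): joint speeds.
- bot.current_effort(): joint torques, N m.
- bot.current_ee_pos(): TCP position.
- bot.current_tool_rot(): TCP orientation.
- bot.current_contact_force(): force on the tool from outside, world axes, zero at the start.
- bot.current_ft_torque(): the same for the moment, N m.
- bot.current_opening(): opening from 0.0 (shut) to 1.0 (fully open).
Only numpy, scipy, OpenCV 4.12 (cv2) and the standard library are available. Lean on these libraries where they do the work, as an engineer would, in place of code of your own. Each camera call takes 0.05 s, during which the arm holds its last target.

## Working session

There is one attempt and no reset: what is moved stays moved. The work goes in short steps, each a Python script; the robot and the scene stay as the last script left them, time stands still between calls to the robot, and variables do not carry over. Pictures are saved under pics/ and viewed, and the job is handed in when it is done.

```bash
ls; mkdir -p pics
python3 - <<'E'
from workcell import bot
import cv2,numpy as np,pickle
for n in("side","top"):
    c=bot.read_camera(n); cv2.imwrite(f"pics/{n}0.png",c["pixels"]); pickle.dump(c,open(f"{n}0.pkl","wb"))
    C=-np.array(c["R"]).T@np.array(c["t"]); print(n,c["fx"],c["fy"],c["cx"],c["cy"],C.round(3),np.round(c["R"],3).tolist())
print(bot.current_clock(),bot.current_opening(),bot.current_tool_rot())
E
```

```text
pics
side 355.6444482668255 355.6444482668255 254.82338276281178 191.51947510546512 [0.271 0.86  0.727] [[-0.967, -0.253, -0.017], [-0.128, 0.545, -0.829], [0.219, -0.799, -0.559]]
top 489.960649016687 489.960649016687 249.54422583821986 193.26757257010078 [0.292 0.068 1.468] [[0.011, -1.0, -0.006], [-0.987, -0.01, -0.163], [0.163, 0.008, -0.987]]
0.1 1.0011410838320736 [-2.53468476e+00  1.85392021e+00  1.73620020e-03]
```

View pics/side0.png

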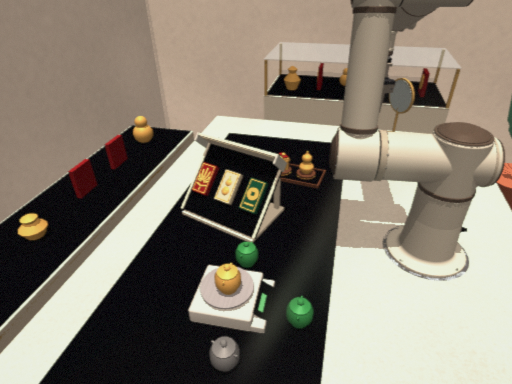

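View pics/top0.png

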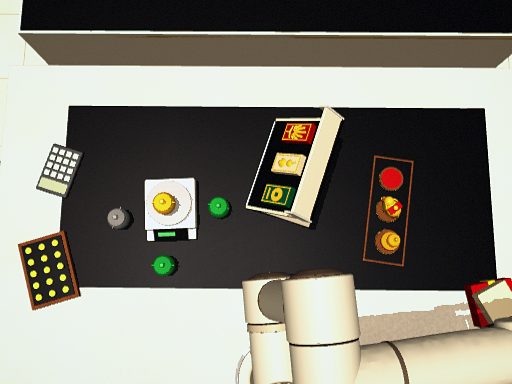

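```bash
cat > h.py <<'E'
import cv2,numpy as np,pickle
def load(n): return pickle.load(open(n,"rb"))
def K(c): return np.array([[c["fx"],0,c["cx"]],[0,c["fy"],c["cy"]],[0,0,1]])
def proj(c,X):
    q=np.atleast_2d(X)@np.array(c["R"]).T+np.array(c["t"]); q=q@K(c).T; return q[:,:2]/q[:,2:]
def ray(c,p):
    R=np.array(c["R"]);C=-R.T@np.array(c["t"]); d=R.T@np.linalg.inv(K(c))@np.array([p[0],p[1],1.]); return C,d/np.linalg.norm(d)
def onz(c,p,z):
    C,d=ray(c,p); return C+d*(z-C[2])/d[2]
def onplane(c,p,n,P):
    C,d=ray(c,p); return C+d*(np.dot(n,P-C)/np.dot(n,d))
def tri(c1,p1,c2,p2):
    A=0;b=0;
    for c,p in((c1,p1),(c2,p2)):
        C,d=ray(c,p);M=np.eye(3)-np.outer(d,d);A=A+M;b=b+M@C
    X=np.linalg.solve(A,b); r=[np.linalg.norm((np.eye(3)-np.outer(ray(c,p)[1],ray(c,p)[1]))@(X-ray(c,p)[0])) for c,p in((c1,p1),(c2,p2))]
    return X,r
def crop(c,x0,y0,x1,y1,s,name):
    cv2.imwrite(name,cv2.resize(c["pixels"][y0:y1,x0:x1],None,fx=s,fy=s,interpolation=cv2.INTER_CUBIC))
E
python3 - <<'E'
from h import *
t=load("top0.pkl");s=load("side0.pkl")
crop(t,230,95,360,235,5,"pics/tb.png".replace("tb","top_board")) if 0 else crop(t,230,100,350,235,4.4,"pics/top_board.png")
crop(s,170,125,330,245,5,"pics/side_board.png")
crop(t,90,160,250,280,5,"pics/top_scale.png")
crop(s,180,230,330,375,4,"pics/side_scale.png")
E
```

```text
(no output)
```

View pics/top_board.png

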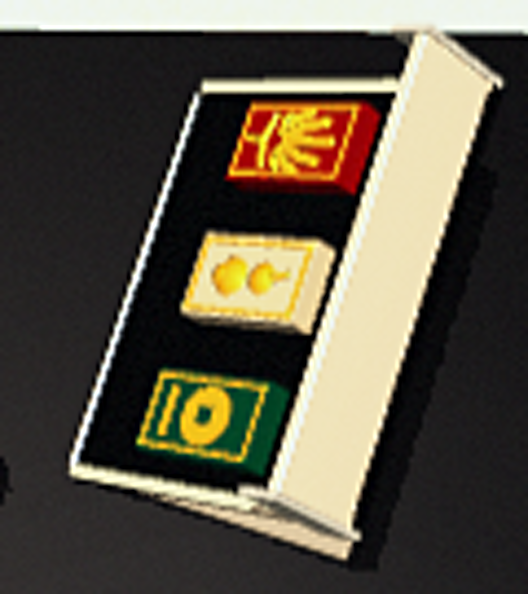

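View pics/side_board.png

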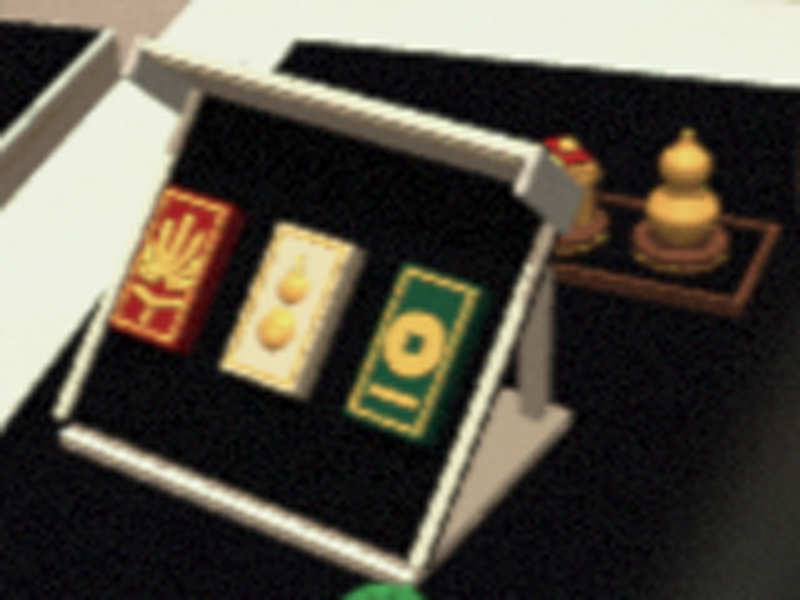

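View pics/top_scale.png

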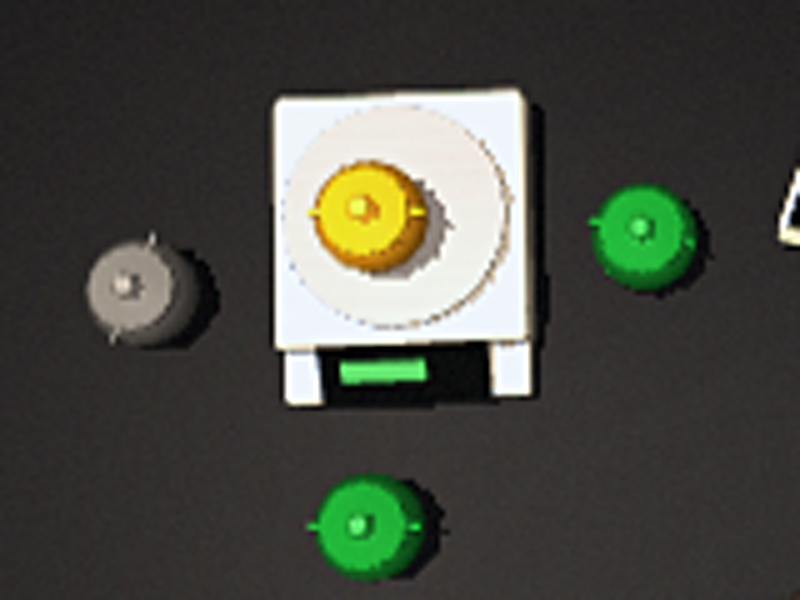

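View pics/side_scale.png

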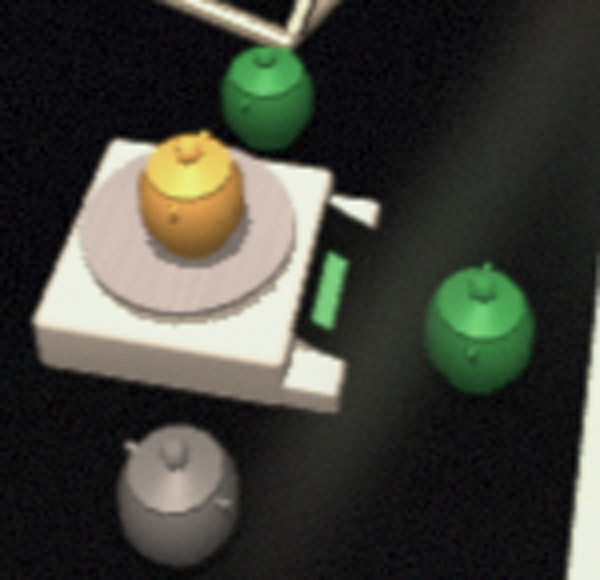

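```bash
cat > m1.py <<'E'
from h import *
t=load("top0.pkl");s=load("side0.pkl")
def hsv(c): return cv2.cvtColor(c["pixels"],cv2.COLOR_BGR2HSV)
def blob(c,m,box):
    x0,y0,x1,y1=box; M=np.zeros(m.shape,np.uint8); M[y0:y1,x0:x1]=m[y0:y1,x0:x1]
    n,l,st,ce=cv2.connectedComponentsWithStats(M); k=1+np.argmax(st[1:,4]); return (l==k).astype(np.uint8),st[k],ce[k]
# stand
ht,hs=hsv(t),hsv(s)
red=((ht[...,0]<8)|(ht[...,0]>172))&(ht[...,1]>150)&(ht[...,2]>90)
m,st,ce=blob(t,red.astype(np.uint8),(375,160,410,195)); print("stand",st,ce,onz(t,ce,.02))
print(" diam", np.linalg.norm(onz(t,(st[0],ce[1]),.02)-onz(t,(st[0]+st[2],ce[1]),.02)))
# jar gold
for c,h,b in((t,ht,(140,180,200,225)),(s,hs,(205,255,250,300))):
    g=(h[...,0]>8)&(h[...,0]<32)&(h[...,1]>110)&(h[...,2]>80)
    m,st,ce=blob(c,g.astype(np.uint8),b); print("jar",st,ce); 
ce_t=blob(t,((ht[...,0]>8)&(ht[...,0]<32)&(ht[...,1]>110)).astype(np.uint8),(140,180,200,225))[2]
print("jar at z .1",onz(t,ce_t,.099))
kt=(90+359/5,160+208/5); ks=(180+190/4,230+146/4)
print("knob",tri(t,kt,s,ks), onz(t,kt,.134))
# housing + pan
w=(ht[...,1]<70)&(ht[...,2]>120)
m,st,ce=blob(t,w.astype(np.uint8),(135,165,205,245)); print("white",st,ce)
for p in((282,105),(514,97),(524,340),(283,345)):
    q=(90+p[0]/5,160+p[1]/5); print(" housing corner",onz(t,q,.046).round(4))
pts=[(400,104),(288,200),(509,200),(390,328),(500,262),(320,130),(480,130),(320,300)]
X=np.array([onz(t,(90+a/5,160+b/5),.062)[:2] for a,b in pts]); A=np.c_[2*X,np.ones(len(X))]; r=np.linalg.lstsq(A,(X**2).sum(1),rcond=None)[0]
print("pan",r[:2],np.sqrt(r[2]+r[:2]@r[:2]),(np.linalg.norm(X-r[:2],axis=1)).round(4))
E
python3 m1.py
```

```text
stand [381 168  21  21 329] [391.05471125 178.21580547] [ 0.58172715 -0.34515893  0.02      ]
 diam 0.0630086500783743
jar [152 192  24  23 389] [163.83804627 202.9151671 ]
jar [215 263  26  32 641] [227.48985959 278.12636505]
jar at z .1 [0.48857637 0.32097692 0.099     ]
knob (array([0.48698151, 0.32048638, 0.1324228 ]), [np.float64(0.00041581237767218784), np.float64(0.00041581237767213396)]) [0.4871634  0.32028176 0.134     ]
white [ 145  178   51   63 2278] [170.82177349 205.48507463]
 housing corner [0.5611 0.385  0.046 ]
 housing corner [0.5673 0.2478 0.046 ]
 housing corner [0.4234 0.2377 0.046 ]
 housing corner [0.419 0.378 0.046]
pan [0.49464147 0.31120054] 0.0662314596393385 [0.0647 0.0646 0.0649 0.0667 0.0663 0.068  0.0679 0.0666]
```

```bash
cat > m2.py <<'E'
from h import *
import sys
t=load("top0.pkl");s=load("side0.pkl")
U=6
box={"t":{"lotus":(278,118,316,146),"gourd":(268,147,304,178),"coin":(258,178,294,210)},
     "s":{"lotus":(186,156,222,198),"gourd":(208,164,246,208),"coin":(234,172,272,216)}}
res={}
for k,c in(("t",t),("s",s)):
    for n,(x0,y0,x1,y1) in box[k].items():
        im=cv2.resize(c["pixels"][y0:y1,x0:x1],None,fx=U,fy=U,interpolation=cv2.INTER_CUBIC)
        h=cv2.cvtColor(im,cv2.COLOR_BGR2HSV); 
        g=(h[...,0]>14)&(h[...,0]<36)&(h[...,1]>(105 if n=="gourd" else 110))&(h[...,2]>130)
        g=g.astype(np.uint8)
        nn,l,stt,ce=cv2.connectedComponentsWithStats(g)
        for i in range(1,nn):
            if stt[i,4]<25: g[l==i]=0
        hull=cv2.convexHull(cv2.findNonZero(g))
        eps=2
        while True:
            q=cv2.approxPolyDP(hull,eps,True)
            if len(q)<=4: break
            eps+=.5
        q=q[:,0].astype(float)
        vis=im.copy(); cv2.polylines(vis,[q.astype(int)],True,(255,0,255),1); vis[...,0][g>0]=255
        cv2.imwrite(f"pics/v_{k}_{n}.png",vis)
        # cv2 resize pixel-centre mapping
        q=(q+.5)/U-.5+np.array([x0,y0]); res[k,n]=q; print(k,n,len(q),q.round(1).tolist())
pickle.dump(res,open("quads.pkl","wb"))
ims=[cv2.resize(cv2.imread(f"pics/v_{k}_{n}.png"),(260,260)) for k in "ts" for n in("lotus","gourd","coin")]
cv2.imwrite("pics/v_all.png",np.vstack([np.hstack(ims[:3]),np.hstack(ims[3:])]))
E
python3 m2.py
```

```text
t lotus 4 [[310.6, 123.2], [305.2, 140.2], [281.4, 138.9], [286.9, 123.1]]
t gourd 4 [[301.9, 154.1], [295.2, 172.6], [270.9, 169.2], [276.4, 152.9]]
t coin 4 [[290.4, 187.9], [283.9, 204.6], [260.8, 200.1], [266.4, 184.1]]
s lotus 4 [[213.2, 165.9], [216.4, 197.4], [193.4, 189.1], [202.4, 162.2]]
s gourd 4 [[244.1, 207.4], [214.1, 196.6], [208.6, 164.8], [238.4, 173.9]]
s coin 4 [[264.8, 182.9], [253.4, 211.1], [239.4, 206.1], [233.6, 172.6]]
```

View pics/v_all.png

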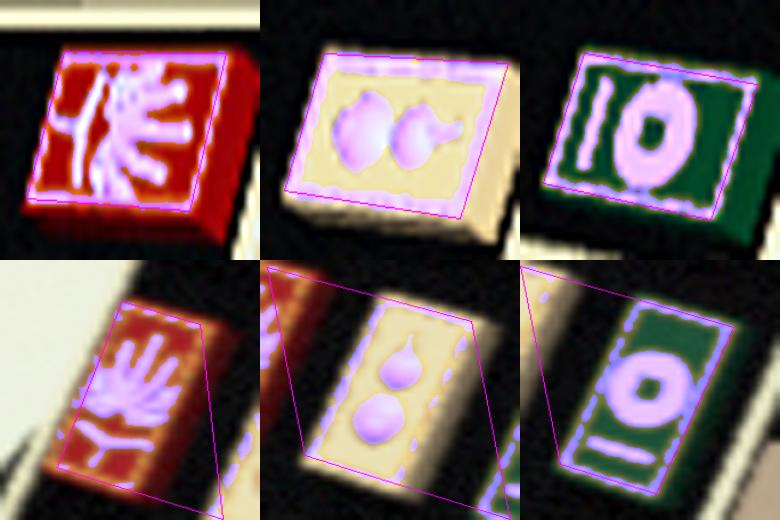

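```bash
python3 - <<'E'
s=open("m2.py").read()
s=s.replace("        g=g.astype(np.uint8)\n","""        if k=="s":
            if n=="lotus": g=(h[...,0]>8)&(h[...,0]<36)&(h[...,1]>90)&(h[...,2]>125)
            if n=="gourd": g=(h[...,2]>185)
        g=g.astype(np.uint8)
        if k=="s":
            P={"lotus":[(200,158),(220,164),(208,200),(188,192)],"gourd":[(222,166),(244,172),(232,208),(210,202)],"coin":[(247,174),(270,180),(258,216),(236,210)]}[n]
            M=np.zeros_like(g); cv2.fillPoly(M,[((np.array(P)-[x0,y0])*U).astype(np.int32)],1); g&=M
""")
s+="""
fc={}
for n in("lotus","gourd","coin"):
    def order(q): return q
    def cen(q):
        a,b,c_,d=q; A=np.c_[c_-a,b-d]; l=np.linalg.solve(A,b-a) if 0 else np.linalg.solve(np.c_[c_-a,-(d-b)],b-a); return a+l[0]*(c_-a)
    X,r=tri(t,cen(res["t",n]),s,cen(res["s",n])); fc[n]=X; print(n,X.round(4),"res mm",round(r[0]*1e3,2))
L=fc["lotus"]-fc["coin"]; print("sep",np.linalg.norm(fc["lotus"]-fc["gourd"]),np.linalg.norm(fc["gourd"]-fc["coin"]),"yaw",np.degrees(np.arctan2(L[1],L[0])),L)
yb=np.array([L[0],L[1],0]);yb/=np.linalg.norm(yb); nh=np.array([-yb[1],yb[0],0]); # horizontal, to +y
n_=(nh+[0,0,1])/2**.5; xb=(-nh+[0,0,1])/2**.5
print("n",n_,"x",xb)
for n in fc:
    for k,c in(("t",t),("s",s)):
        q=np.array([onplane(c,p,n_,fc[n])-fc[n] for p in res[k,n]])
        print(n,k,(np.c_[q@xb,q@yb]*1e3).round(1).tolist())
"""
open("m2.py","w").write(s)
E
python3 m2.py
```

```text
t lotus 4 [[310.6, 123.2], [305.2, 140.2], [281.4, 138.9], [286.9, 123.1]]
t gourd 4 [[301.9, 154.1], [295.2, 172.6], [270.9, 169.2], [276.4, 152.9]]
t coin 4 [[290.4, 187.9], [283.9, 204.6], [260.8, 200.1], [266.4, 184.1]]
s lotus 4 [[214.9, 166.4], [204.8, 192.2], [191.1, 188.8], [202.6, 161.8]]
s gourd 4 [[239.8, 174.1], [228.1, 202.4], [214.2, 197.8], [225.2, 170.1]]
s coin 4 [[264.8, 182.9], [253.4, 211.1], [239.4, 206.1], [251.1, 178.4]]
lotus [ 0.6935 -0.0508  0.1205] res mm 1.64
gourd [ 0.6045 -0.0214  0.1162] res mm 1.16
coin [0.5128 0.0076 0.1188] res mm 0.56
sep 0.09381166956228176 0.09624178632284738 yaw -17.899573274245668 [ 0.18072441 -0.05837091  0.00171754]
n [0.21732894 0.67288047 0.70710678] x [-0.21732894 -0.67288047  0.70710678]
lotus t [[45.0, 26.7], [45.8, -24.8], [-47.3, -23.2], [-46.5, 27.2]]
lotus s [[44.7, -27.0], [-45.2, -28.8], [-50.1, 26.4], [46.8, 25.5]]
gourd t [[51.0, 28.7], [48.8, -26.4], [-48.0, -23.8], [-47.9, 27.3]]
gourd s [[49.7, -28.9], [-45.9, -28.3], [-47.5, 25.2], [47.6, 26.3]]
coin t [[48.5, 24.5], [44.7, -24.4], [-48.1, -22.8], [-46.9, 26.3]]
coin s [[45.2, -25.6], [-45.9, -25.1], [-46.6, 25.3], [45.3, 23.4]]
```

View pics/v_all.png

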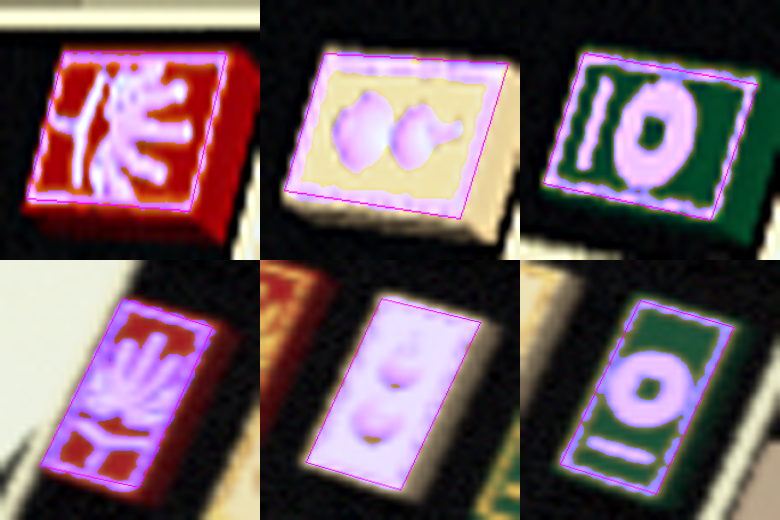

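Run:
```python
from h import *
t=load("top0.pkl");s=load("side0.pkl");res=load("quads.pkl")
def cen(q):
    a,b,c,d=q; l=np.linalg.solve(np.c_[c-a,-(d-b)],b-a); return a+l[0]*(c-a)
for c,k in((t,"t"),(s,"s")):
    P=np.array([onz(c,cen(res[k,n]),.1185) for n in("lotus","gourd","coin")]); L=P[0]-P[2]
    print(k,P.round(4).tolist(),np.degrees(np.arctan2(L[1],L[0])),np.linalg.norm(L))
# lines: fit on strips. lower strip outer edge, canopy outer edge
def edge(c,p,q,half,z,U=1):
    p,q=np.array(p,float),np.array(q,float);d=(q-p)/np.linalg.norm(q-p);n=np.array([-d[1],d[0]])
    g=cv2.cvtColor(c["pixels"],cv2.COLOR_BGR2GRAY).astype(np.float32)
    o=np.arange(-half,half+.01,.25);pts=[]
    for u in np.linspace(.1,.9,25):
        b=p+u*(q-p);xy=(b+o[:,None]*n).astype(np.float32)
        v=cv2.remap(g,xy[None,:,0],xy[None,:,1],cv2.INTER_LINEAR)[0]
        w=v-np.percentile(v,20);w[w<.5*w.max()]=0; pts.append(b+n*(w*o).sum()/w.sum())
    vx,vy,x0,y0=cv2.fitLine(np.array(pts,np.float32),cv2.DIST_HUBER,0,.01,.01).ravel()
    a=np.array([x0,y0]);e=np.array([vx,vy]);A,B=onz(c,a-30*e,z),onz(c,a+30*e,z);L=B-A
    if L[0]<0:L=-L
    resid=np.abs((np.array(pts)-a)@[-vy,vx]).mean()
    print(z,"yaw",np.degrees(np.arctan2(L[1],L[0])).round(2),"resid px",resid.round(2),A.round(4),B.round(4))
T=lambda x,y:(230+x/4.4,100+y/4.4); S=lambda x,y:(170+x/5,125+y/5)
edge(t,T(196,100),T(75,460),2.5,.02)
edge(s,S(70,435),S(405,575),2.5,.02)
edge(s,S(150,50),S(525,150),3,.24)
crop(t,365,150,420,270,4.8,"pics/top_tray.png")
```

```text
t [[0.6958, -0.0506, 0.1185], [0.6052, -0.021, 0.1185], [0.5134, 0.0077, 0.1185]] -17.70959662743165 0.1914351629572257
s [[0.6931, -0.0535, 0.1185], [0.6021, -0.018, 0.1185], [0.5123, 0.0073, 0.1185]] -18.59075289002452 0.19070709348961523
0.02 yaw -17.97 resid px 0.07 [0.5097 0.0857 0.02  ] [0.6851 0.0288 0.02  ]
0.02 yaw -17.94 resid px 0.06 [0.7257 0.0227 0.02  ] [0.5176 0.09   0.02  ]
0.24 yaw -18.9 resid px 0.14 [ 0.6791 -0.1087  0.24  ] [ 0.4743 -0.0386  0.24  ]
```

View pics/top_tray.png

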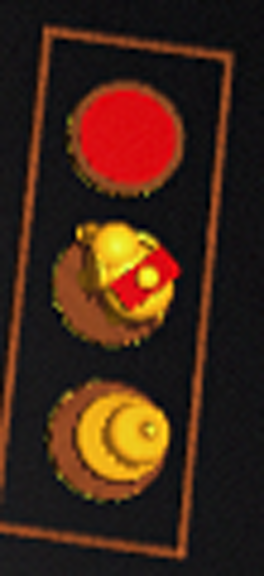

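```bash
cat > g.py <<'E'
from h import *
from scipy.spatial.transform import Rotation as Ro
YAW=np.radians(-17.95)
yb=np.array([np.cos(YAW),np.sin(YAW),0]); nh=np.array([-yb[1],yb[0],0]); nb=(nh+[0,0,1])/2**.5; xb=(-nh+[0,0,1])/2**.5
FRONT=np.array([.6940,-.0508,.1185]); FACE=FRONT-.018*nb
def rv(x,z): x=np.array(x,float);z=np.array(z,float); return Ro.from_matrix(np.c_[x,np.cross(z,x),z]).as_rotvec()
def down(a): a=np.radians(a); return rv([np.cos(a),np.sin(a),0],[0,0,-1])
JAR=np.array([.4875,.3205]); PAN=np.array([.4935,.312]); STAND=np.array([.5817,-.3455])
E
python3 - <<'E'
from g import *
from workcell import bot
def ik(n,p,r):
    q=bot.inverse_kinematics(np.array(p),r); print(n,None if q is None else np.round(q,2))
for a in(0,180): ik(f"jar{a}",[*JAR,.075],down(a)); ik("jar hi",[*JAR,.4],down(a))
for a in(-64,-90,90,116,-75,105): ik(f"st{a}",[*STAND,.033],down(a));ik("st hi",[*STAND,.4],down(a))
for sg in(1,-1):
  for off in(0,.03):
    for dz in(.003,.1,.15): ik(f"lot{sg} {off} {dz}",FACE+off*xb+dz*nb,rv(sg*yb,-nb))
print(bot.current_clock(),FACE)
# pan check in side view, stand 
s=load("side0.pkl");t=load("top0.pkl")
a=np.linspace(0,2*np.pi,60)
im=cv2.resize(s["pixels"][230:375,180:330],None,fx=4,fy=4,interpolation=cv2.INTER_CUBIC)
for u,v in proj(s,np.c_[PAN[0]+.065*np.cos(a),PAN[1]+.065*np.sin(a),0*a+.062]): cv2.circle(im,(int((u-180+.5)*4),int((v-230+.5)*4)),1,(255,0,255),-1)
cv2.imwrite("pics/pan_chk.png",im)
E
```

```text
jar0 [ 0.37  0.32  1.69 -0.    1.13  0.37]
jar hi [ 0.37  0.13  1.27 -0.    1.74  0.37]
jar180 [ 0.37  0.32  1.69 -0.    1.13 -2.77]
jar hi [ 0.37  0.13  1.27 -0.    1.74 -2.77]
st-64 [-0.71  0.59  1.41 -0.    1.13  0.4 ]
st hi [-0.71  0.4   0.95 -0.    1.79  0.4 ]
st-90 [-0.71  0.59  1.41 -0.    1.13  0.86]
st hi [-0.71  0.4   0.95 -0.    1.79  0.86]
st90 [-0.71  0.59  1.41 -0.    1.13 -2.28]
st hi [-0.71  0.4   0.95 -0.    1.79 -2.28]
st116 [-0.71  0.59  1.41 -0.    1.13 -2.74]
st hi [-0.71  0.4   0.95  0.    1.79 -2.74]
st-75 [-0.71  0.59  1.41 -0.    1.13  0.59]
st hi [-0.71  0.4   0.95 -0.    1.79  0.59]
st105 [-0.71  0.59  1.41 -0.    1.13 -2.55]
st hi [-0.71  0.4   0.95  0.    1.79 -2.55]
lot1 0 0.003 [ 0.05  0.86  1.04 -0.72  1.58  0.48]
lot1 0 0.1 [ 0.13  0.89  0.85 -0.71  1.75  0.44]
lot1 0 0.15 [ 0.17  0.93  0.71 -0.71  1.85  0.41]
lot1 0.03 0.003 [ 0.02  0.81  1.08 -0.73  1.57  0.46]
lot1 0.03 0.1 [ 0.1   0.84  0.89 -0.72  1.74  0.41]
lot1 0.03 0.15 [ 0.14  0.88  0.76 -0.72  1.84  0.38]
lot-1 0 0.003 [ 0.05  0.86  1.04 -0.72  1.58 -2.66]
lot-1 0 0.1 [ 0.13  0.89  0.85 -0.71  1.75 -2.7 ]
lot-1 0 0.15 [ 0.17  0.93  0.71 -0.71  1.85 -2.74]
lot-1 0.03 0.003 [ 0.02  0.81  1.08 -0.73  1.57 -2.68]
lot-1 0.03 0.1 [ 0.1   0.84  0.89 -0.72  1.74 -2.73]
lot-1 0.03 0.15 [ 0.14  0.88  0.76 -0.72  1.84 -2.76]
0.1 [ 0.69007742 -0.0629084   0.10577208]
```

View pics/pan_chk.png

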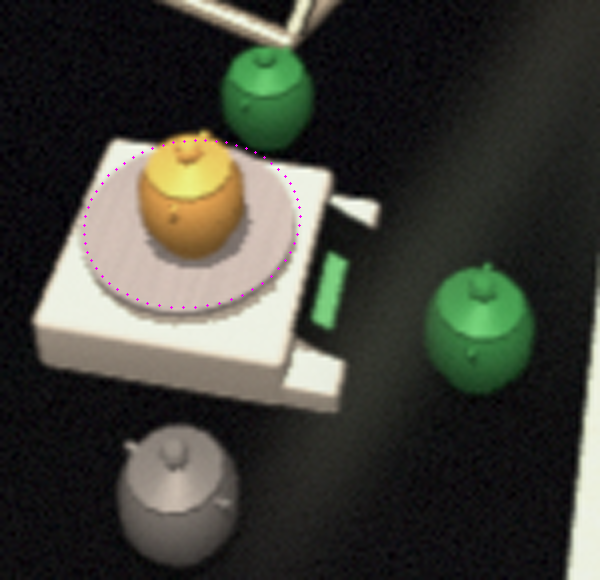

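```bash
sed -i 's/PAN=np.array(\[.4935,.312\])/PAN=np.array([.4950,.3125])/' g.py
python3 - <<'E'
from g import *
from workcell import bot
bot.goto([.30,-.45,.38],down(-62)); print(bot.current_clock())
bot.goto([*JAR,.30],down(0)); print(bot.current_clock())
bot.line_to([*JAR,.17],max_speed=.25)
bot.line_to([*JAR,.075],max_speed=.12)
print(bot.current_clock(),bot.current_ee_pos().round(4) if hasattr(bot.current_ee_pos(),'round') else bot.current_ee_pos(),bot.current_contact_force())
bot.set_gripper(0.0,25)
print("open",bot.current_opening(),bot.current_contact_force(),bot.current_clock())
for n in("side","top"):
    c=bot.read_camera(n); pickle.dump(c,open(f"{n}1.pkl","wb"))
crop(load("side1.pkl"),160,200,330,340,4,"pics/grasp1.png")
E
```

```text
1.0167
3.825
5.4333 [0.4883 0.3208 0.0761] [ 0.28566029 -0.24479904  0.69205582]
open 0.6656105763604858 [0.97668563 1.00757826 0.8763879 ] 6.0
```

View pics/grasp1.png

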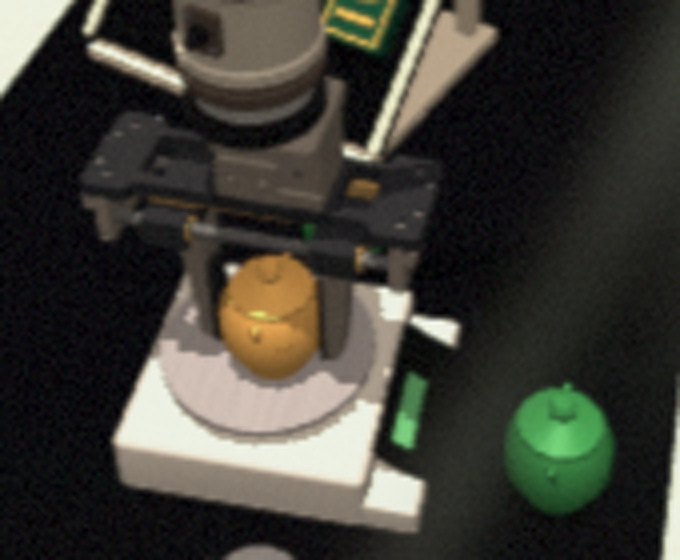

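Run:
```python
from g import *
from workcell import bot
bot.line_to([*JAR,.20],max_speed=.2)
bot.line_to([*JAR,.38],max_speed=.4)
print("lift",bot.current_opening(),np.round(bot.current_contact_force(),2),bot.current_clock())
bot.goto([*STAND,.30],down(-80)); print(bot.current_clock())
bot.line_to([*STAND,.12],max_speed=.25)
bot.line_to([*STAND,.045],max_speed=.1)
f0=np.array(bot.current_contact_force());print(np.round(bot.current_ee_pos(),4),f0.round(2),bot.current_opening(),bot.current_clock())
c=bot.read_camera("top"); pickle.dump(c,open("top2.pkl","wb"));crop(c,350,130,460,250,5,"pics/place1.png")
```

```text
lift 0.6700519902887463 [ 0.06  0.54 -4.63] 7.475
9.8833
[ 0.5823 -0.346   0.0459] [-0.09  0.52 -2.73] 0.6672602151085013 11.65
```

View pics/place1.png

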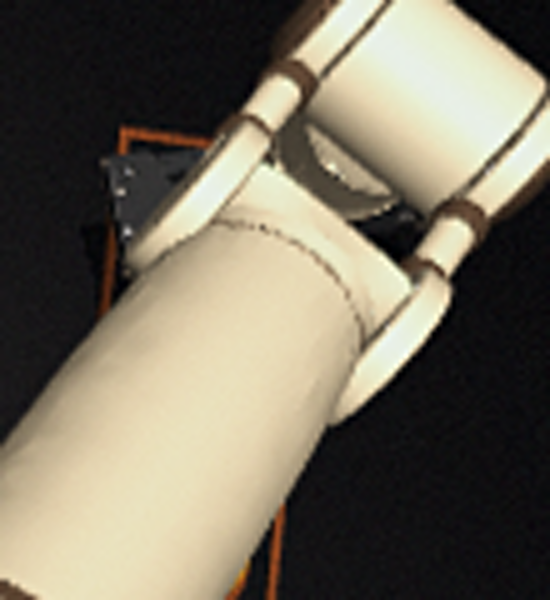

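Run:
```python
from g import *
from workcell import bot
f0=np.array(bot.current_contact_force())
for z in np.arange(.0375,.0285,-.001):
    bot.line_to([*STAND,z],max_speed=.05)
    f=np.array(bot.current_contact_force())
    if f[2]-f0[2]>2.0: break
print("contact",z,np.round(bot.current_ee_pos(),4),f.round(2),bot.current_clock())
bot.hold(.1)
bot.set_gripper(.85,25); print(bot.current_opening(),np.round(bot.current_contact_force(),2),bot.current_clock())
bot.line_to([*STAND,.14],max_speed=.15)
bot.line_to([*STAND,.30],max_speed=.4)
W=[.56,.20,.40]
bot.goto(W,down(0)); print(bot.current_clock())
for n in("side","top"):
    c=bot.read_camera(n); pickle.dump(c,open(f"{n}3.pkl","wb")); cv2.imwrite(f"pics/{n}3.png",c["pixels"])
crop(load("top3.pkl"),350,140,430,280,4,"pics/tray3.png")
```

```text
contact 0.032499999999999994 [ 0.5818 -0.3456  0.0334] [-3.54  2.9   3.82] 13.25
0.8488769511642426 [ 0.27 -0.25  0.13] 13.7917
17.2083
```

View pics/tray3.png

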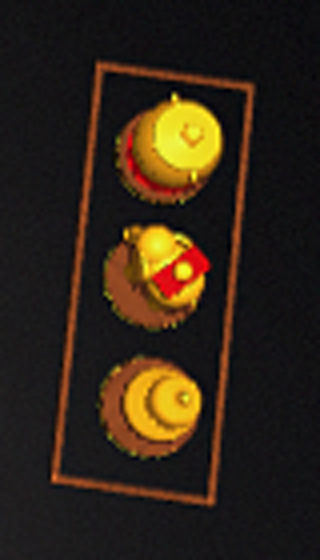

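View pics/side3.png

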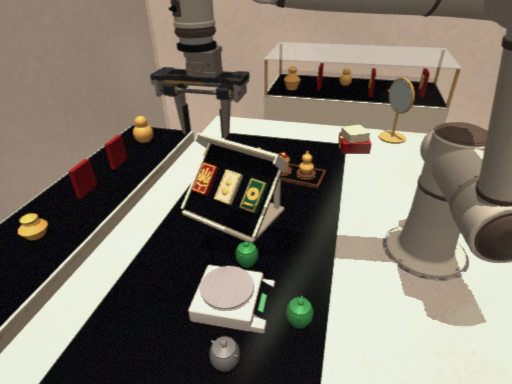

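Run:
```python
from g import *
t=load("top3.pkl");s=load("side3.pkl")
print("knob",onz(t,(350+192.5/4-.5,140+133/4-.5),.092)[:2],"stand",STAND)
h=cv2.cvtColor(s["pixels"],cv2.COLOR_BGR2HSV); 
x0,y0,x1,y1=190,258,270,325;U=6
im=cv2.resize(s["pixels"][y0:y1,x0:x1],None,fx=U,fy=U,interpolation=cv2.INTER_CUBIC)
p=im[(288-y0)*U,(227-x0)*U].astype(int); print("pan col",p)
g=(np.abs(im.astype(int)-p).max(2)<30).astype(np.uint8)
g=cv2.morphologyEx(g,cv2.MORPH_OPEN,np.ones((9,9)))
cs,_=cv2.findContours(g,cv2.RETR_EXTERNAL,cv2.CHAIN_APPROX_NONE);c=max(cs,key=cv2.contourArea)
e=cv2.fitEllipse(c);print(e)
Q=(c[:,0].astype(float)+.5)/U-.5+[x0,y0]
X=np.array([onz(s,q,.062)[:2] for q in Q]);r=np.linalg.lstsq(np.c_[2*X,np.ones(len(X))],(X**2).sum(1),rcond=None)[0]
d=np.linalg.norm(X-r[:2],axis=1);print("pan side",r[:2],d.mean(),d.std())
v=im.copy();cv2.drawContours(v,[c],-1,(255,0,255),1);cv2.imwrite("pics/pan3.png",v)
# same in top
x0,y0,x1,y1=140,172,202,240;
im=cv2.resize(t["pixels"][y0:y1,x0:x1],None,fx=U,fy=U,interpolation=cv2.INTER_CUBIC);cv2.imwrite("pics/pan3t.png",im)
```

```text
knob [ 0.58346081 -0.34394806] stand [ 0.5817 -0.3455]
pan col [181 190 208]
((219.4591522216797, 173.25572204589844), (243.71078491210938, 328.46807861328125), 82.6292953491211)
pan side [0.49576492 0.3157098 ] 0.06416761473094551 0.001269040589106202
```

View pics/pan3.png

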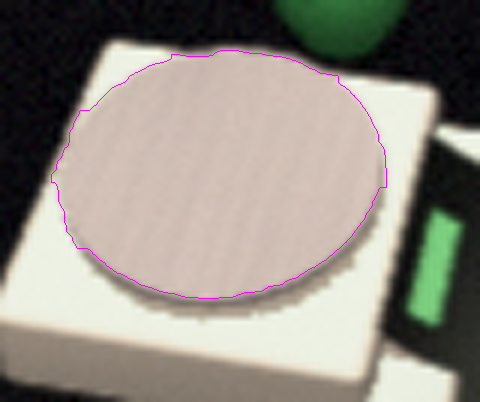

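View pics/pan3t.png

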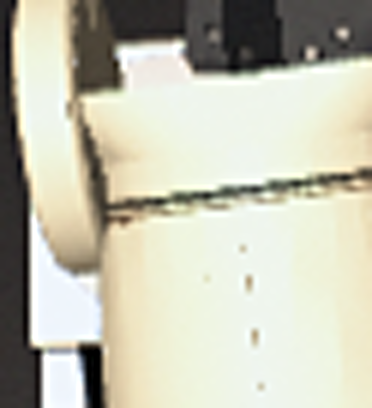

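```bash
sed -i 's/PAN=np.array(\[.4950,.3125\])/PAN=np.array([.4950,.3135])/' g.py
cat >> g.py <<'E'
RP=rv(yb,-nb)
def bf(bot): # force and tcp in board axes (x,y,z)
    B=np.c_[xb,yb,nb]; return (np.array(bot.current_contact_force())@B).round(2),((np.array(bot.current_ee_pos())-FACE)@B*1e3).round(2)
E
python3 - <<'E'
from g import *
from workcell import bot
bot.set_gripper(.70,10)
bot.goto(FACE+.15*nb,RP); print(bf(bot),bot.current_clock())
bot.line_to(FACE+.04*nb,max_speed=.15); print(bf(bot),bot.current_clock())
for n in("side","top"):
    c=bot.read_camera(n); pickle.dump(c,open(f"{n}4.pkl","wb")); cv2.imwrite(f"pics/{n}4.png",c["pixels"])
crop(load("side4.pkl"),160,110,310,240,5,"pics/side4c.png")
crop(load("top4.pkl"),240,90,350,220,4.5,"pics/top4c.png")
E
```

```text
(array([ 0.77, -0.61,  0.66]), array([  1.21,   0.37, 151.79])) 18.8417
(array([-0.21, -0.29, -0.28]), array([ 0.62,  0.61, 41.77])) 19.725
```

View pics/side4c.png

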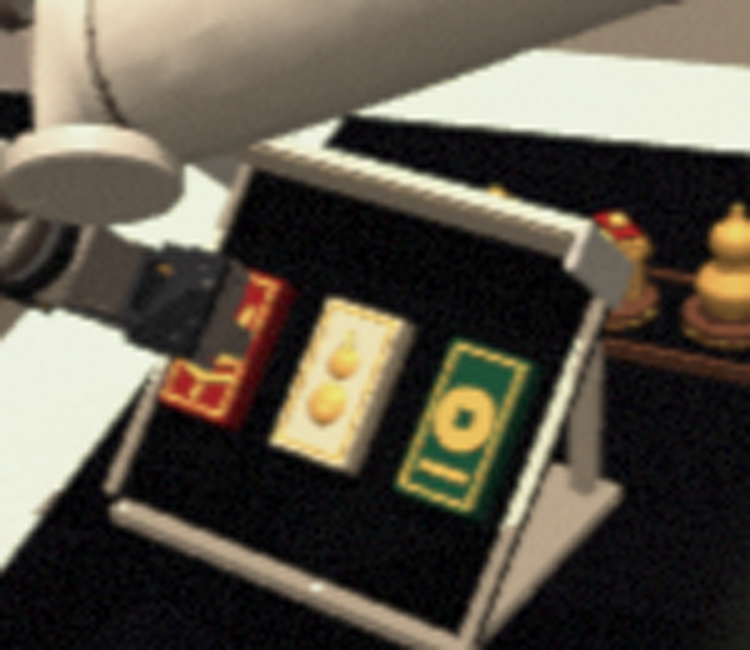

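View pics/top4c.png

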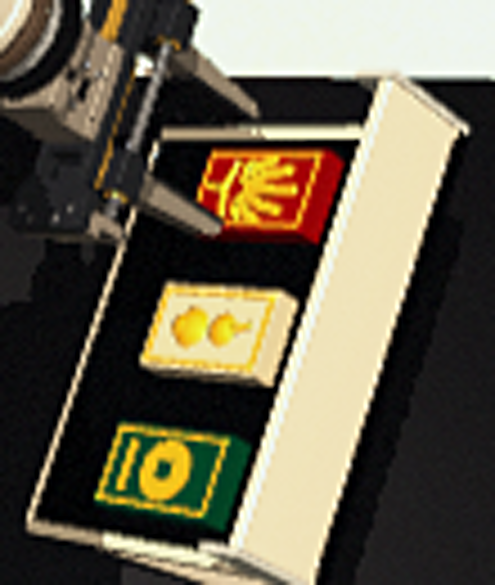

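Run:
```python
from g import *
B=np.c_[xb,yb,nb]
t=load("top4.pkl")
v=cv2.resize(t["pixels"][90:220,240:350],None,fx=4.5,fy=4.5,interpolation=cv2.INTER_CUBIC)
def dr(p,col):
    for u,w in proj(t,FACE+np.atleast_2d(p)*1e-3@B.T): cv2.circle(v,(int((u-240+.5)*4.5),int((w-90+.5)*4.5)),2,col,-1)
for y in(-32.2,32.2,-50,50):
    dr([[.6-10,y+.6,41.8],[.6+10,y+.6,41.8]],(255,255,0)); dr([[-10,y,6],[10,y,6]],(255,0,255))
dr([[50,28,18],[50,-28,18],[-50,28,18],[-50,-28,18]],(0,255,0))
dr([[50,28,0],[50,-28,0],[-50,-28,0]],(0,165,255))
dr([[-50,50,0],[100,50,0]],(255,255,255))
cv2.imwrite("pics/ov4.png",cv2.resize(v,None,fx=1.2,fy=1.2)[:600])
```

```text
(no output)
```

View pics/ov4.png

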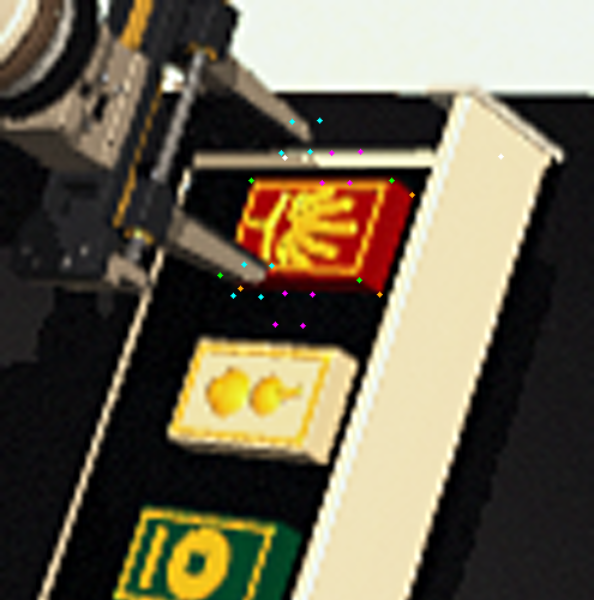

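Run:
```python
from g import *
B=np.c_[xb,yb,nb]
t=load("top0.pkl");s=load("side0.pkl")
# profiles across the far rail along board y at x=-60..-40 and z=0 projected
for nme,c in(("top",t),("side",s)):
    g=cv2.cvtColor(c["pixels"],cv2.COLOR_BGR2GRAY).astype(np.float32)
    for side,ys in(("far",np.arange(36,66,1.)),("near",-190-np.arange(36,66,1.))):
        acc=[]
        xs=np.arange(-90,-20,4.) if side=="far" else np.arange(-90,60,4.)
        for x in xs:
            P=proj(c,FACE+np.c_[0*ys+x,ys,0*ys]*1e-3@B.T).astype(np.float32)
            acc.append(cv2.remap(g,P[None,:,0],P[None,:,1],cv2.INTER_LINEAR)[0])
        print(nme,side,np.c_[ys,np.median(acc,0)].round(0).astype(int).tolist())
    # y,z image motion: how much apparent y (at z=0) does a point at height z have
    for z in(5,10):
        P=proj(c,FACE+B@np.array([-50,50,z])*1e-3)[0]; q=(onplane(c,P,nb,FACE)-FACE)@B*1e3; print(" z",z,"-> apparent",q.round(1))
```

```text
top far [[36, 80], [37, 60], [38, 37], [39, 14], [40, 9], [41, 14], [42, 20], [43, 47], [44, 111], [45, 176], [46, 236], [47, 239], [48, 243], [49, 246], [50, 225], [51, 201], [52, 178], [53, 144], [54, 107], [55, 70], [56, 48], [57, 35], [58, 24], [59, 17], [60, 18], [61, 19], [62, 20], [63, 21], [64, 21], [65, 21]]
top near [[-226, 3], [-227, 6], [-228, 21], [-229, 51], [-230, 86], [-231, 129], [-232, 168], [-233, 208], [-234, 226], [-235, 241], [-236, 240], [-237, 234], [-238, 222], [-239, 194], [-240, 151], [-241, 125], [-242, 129], [-243, 135], [-244, 116], [-245, 85], [-246, 56], [-247, 43], [-248, 43], [-249, 44], [-250, 44], [-251, 43], [-252, 43], [-253, 43], [-254, 43], [-255, 43]]
 z 5 -> apparent [-55.3  52.4  -0. ]
 z 10 -> apparent [-60.6  54.9   0. ]
side far [[36, 38], [37, 52], [38, 70], [39, 86], [40, 108], [41, 130], [42, 151], [43, 169], [44, 185], [45, 199], [46, 209], [47, 211], [48, 208], [49, 202], [50, 188], [51, 164], [52, 142], [53, 122], [54, 104], [55, 84], [56, 80], [57, 82], [58, 92], [59, 112], [60, 136], [61, 158], [62, 178], [63, 195], [64, 211], [65, 221]]
side near [[-226, 15], [-227, 23], [-228, 33], [-229, 53], [-230, 77], [-231, 106], [-232, 138], [-233, 167], [-234, 194], [-235, 210], [-236, 218], [-237, 220], [-238, 217], [-239, 202], [-240, 183], [-241, 160], [-242, 137], [-243, 114], [-244, 99], [-245, 87], [-246, 104], [-247, 123], [-248, 138], [-249, 149], [-250, 156], [-251, 161], [-252, 164], [-253, 164], [-254, 164], [-255, 162]]
 z 5 -> apparent [-49.8  53.8   0. ]
 z 10 -> apparent [-49.6  57.6   0. ]
```

Run:
```python
from g import *
from workcell import bot
f0,_=bf(bot)
off=np.array([-.0005,-.0005,-.0015])
B=np.c_[xb,yb,nb]
for z in(.026,.018,.014,.012,.010,.008):
    bot.line_to(FACE+B@(np.array([0,0,z])+off),max_speed=.06)
    f,p=bf(bot); print(z,f,p)
    if np.abs(f-f0).max()>3: print("contact");break
print(bot.current_clock())
for n in("side","top"):
    c=bot.read_camera(n); pickle.dump(c,open(f"{n}5.pkl","wb"))
crop(load("side5.pkl"),160,130,260,220,6,"pics/side5c.png")
crop(load("top5.pkl"),250,95,350,180,6,"pics/top5c.png")
```

```text
0.026 [ 0.73 -0.65 -0.17] [-0.66 -0.88 23.66]
0.018 [0.75 0.43 0.52] [-0.54 -0.74 15.91]
0.014 [-0.38 -0.57  0.42] [-0.51 -0.62 12.24]
0.012 [1.02 0.48 0.78] [-0.51 -0.53 10.41]
0.01 [ 0.43 -0.92 -0.3 ] [-0.51 -0.58  8.34]
0.008 [-0.16 -0.96  0.01] [-0.53 -0.59  6.31]
21.5167
```

View pics/side5c.png

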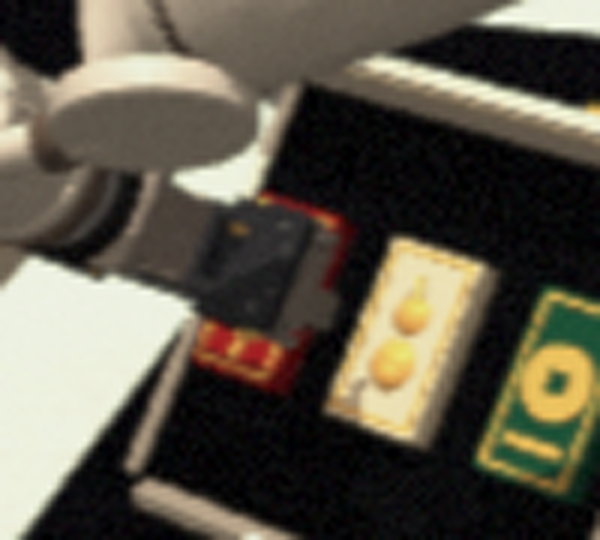

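View pics/top5c.png

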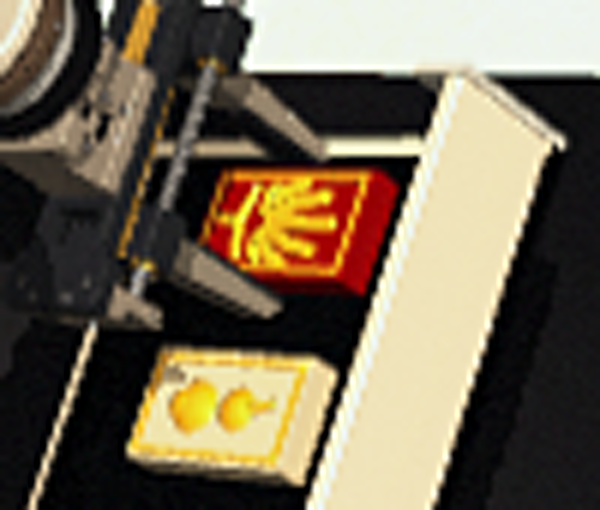

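Run:
```python
from g import *
from workcell import bot
print(bf(bot))
bot.set_gripper(0.0,6); print(bot.current_opening()*92,bf(bot),bot.current_clock())
bot.hold(.1); print(bf(bot))
```

```text
(array([ 0.44, -0.3 , -0.62]), array([-0.5 , -0.51,  6.48]))
55.99394655872196 (array([-0.27,  0.16, -0.37]), array([-0.52, -0.39,  6.57])) 21.9
(array([ 0.14,  1.31, -0.11]), array([-0.56, -0.39,  6.57]))
```

Run:
```python
from g import *
from workcell import bot
bot.set_gripper(0.0,35); print(bot.current_opening()*92,bf(bot))
B=np.c_[xb,yb,nb]
_,p0=bf(bot)
c0=np.array([-.0005,-.0005,.0065])  # command in board frame
for dx in(.003,.008,.014,.020,.025,.0285):
    bot.line_to(FACE+B@(c0+[dx,0,.0003]),max_speed=.05)
    f,p=bf(bot); print(dx,f,p-p0,round(bot.current_opening()*92,2))
    if np.abs(f[1:]).max()>15 or abs(f[0])>18: print("STOP");break
print(bot.current_clock())
for n in("side","top"):
    c=bot.read_camera(n); pickle.dump(c,open(f"{n}6.pkl","wb"))
crop(load("side6.pkl"),160,110,280,220,5,"pics/side6c.png")
crop(load("top6.pkl"),250,95,350,180,6,"pics/top6c.png")
```

```text
55.61387310205926 (array([-0.6 ,  0.81,  0.18]), array([-0.54, -0.37,  6.61]))
0.003 [-1.54 -0.27 -0.  ] [ 3.1  -0.35 -0.01] 55.8
0.008 [-1.14 -0.13 -2.08] [ 8.3  -0.24  0.02] 55.7
0.014 [-2.14 -0.08 -1.54] [14.43 -0.18  0.06] 55.54
0.02 [-2.4 -0.2 -1.9] [20.42 -0.15  0.05] 55.14
0.025 [-1.02  0.58 -1.59] [25.3  -0.17  0.06] 55.33
0.0285 [-1.41 -0.41 -1.24] [28.81 -0.16  0.04] 55.3
23.75
```

View pics/top6c.png

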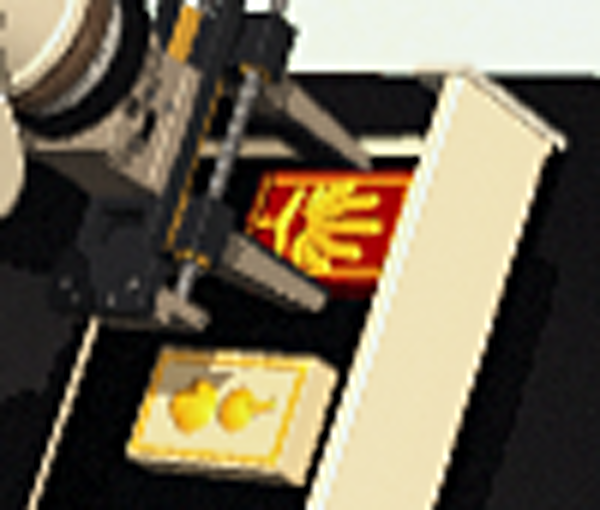

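View pics/side6c.png

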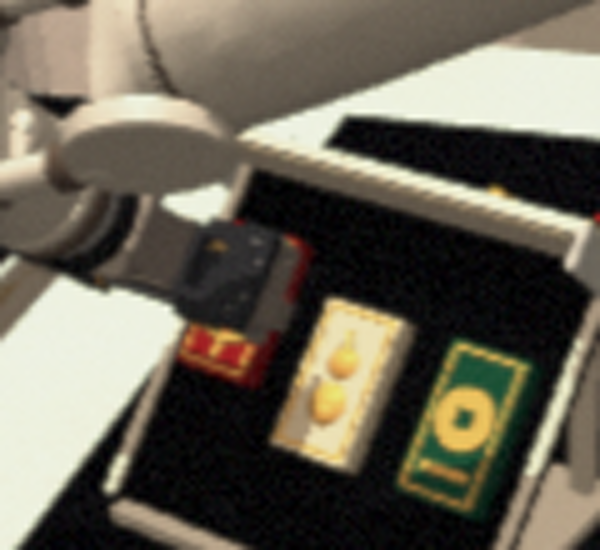

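Run:
```python
from g import *
from workcell import bot
B=np.c_[xb,yb,nb]
c0=np.array([-.0005,-.0005,.0065]); d=np.array([.0300,0,.0003])
bot.line_to(FACE+B@(c0+d),max_speed=.05); print(bf(bot))
for z in(.002,.004,.006,.009,.013,.020):
    bot.line_to(FACE+B@(c0+d+[0,0,z]),max_speed=.05)
    f,p=bf(bot); print(z,f,p,round(bot.current_opening()*92,2))
    if abs(f[2])>10 or np.abs(f).max()>15: print("STOP");break
print(bot.current_clock())
```

```text
(array([-2.03,  0.44, -1.72]), array([29.59, -0.53,  6.69]))
0.002 [-1.7   0.42 -0.23] [29.49 -0.45  8.98] 55.97
0.004 [-2.   -0.57 -2.47] [29.51 -0.41 11.04] 55.66
0.006 [-2.   -0.01 -1.45] [29.51 -0.43 12.99] 55.57
0.009 [-1.56 -0.18 -1.97] [29.56 -0.35 16.16] 55.62
0.013 [-0.98 -0.2  -0.91] [29.55 -0.3  20.28] 55.55
0.02 [-1.26  1.34 -1.39] [29.61 -0.22 27.48] 55.34
25.6417
```

Run:
```python
from g import *
from workcell import bot
B=np.c_[xb,yb,nb]
bot.line_to(FACE+B@np.array([.0295,0,.14]),max_speed=.2)
print(bf(bot),bot.current_opening()*92,bot.current_clock())
bot.goto([*PAN,.22],down(3)); print(bot.current_clock())
bot.line_to([*PAN,.10],max_speed=.15)
bot.hold(.2)
print(np.round(bot.current_ee_pos(),4),np.round(bot.current_contact_force(),2),bot.current_opening()*92,bot.current_clock())
for n in("side","top"):
    c=bot.read_camera(n); pickle.dump(c,open(f"{n}7.pkl","wb"))
crop(load("side7.pkl"),160,190,310,330,4.2,"pics/side7c.png")
crop(load("top7.pkl"),110,150,240,260,5,"pics/top7c.png")
```

```text
(array([-1.92, -0.19, -2.1 ]), array([ 29.05,  -0.26, 138.82])) 55.42814585077822 26.3583
27.725
[0.4958 0.3138 0.1012] [ 0.06 -1.27 -2.25] 55.80828494116408 28.875
```

View pics/side7c.png

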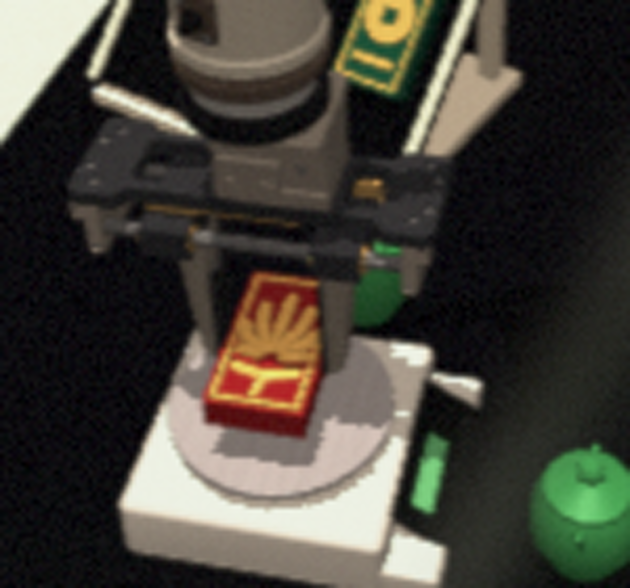

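View pics/top7c.png

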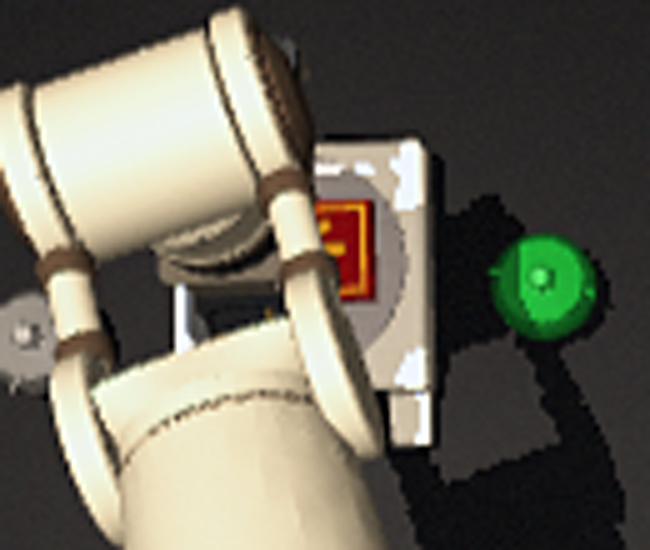

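Run:
```python
from g import *
from workcell import bot
bot.line_to([*PAN,.074],max_speed=.1)
f0=np.array(bot.current_contact_force())
for z in np.arange(.0715,.0620,-.001):
    bot.line_to([*PAN,z],max_speed=.04)
    f=np.array(bot.current_contact_force())
    if f[2]-f0[2]>2.5: break
print("contact",z,np.round(bot.current_ee_pos(),4),f0.round(2),f.round(2),np.round(bot.current_ft_torque(),2),bot.current_clock())
c=bot.read_camera("side");crop(c,160,190,310,330,4.2,"pics/side8c.png")
```

```text
contact 0.0705 [0.4954 0.3136 0.0711] [ 0.1   0.78 -1.46] [-0.4   0.39  1.23] [-0.05  0.07  0.03] 29.8833
```

View pics/side8c.png

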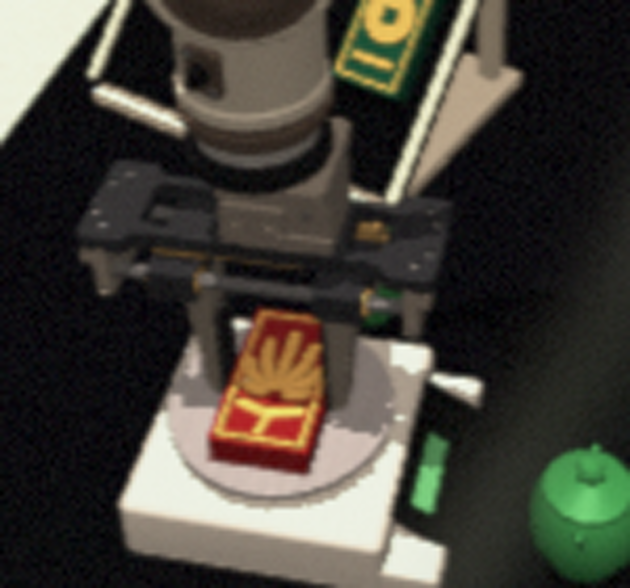

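Run:
```python
from g import *
from workcell import bot
for z in(.0700,.0695,.0690):
    bot.line_to([*PAN,z],max_speed=.03)
    f=np.array(bot.current_contact_force()); print(z,np.round(bot.current_ee_pos(),4),f.round(2),np.round(bot.current_ft_torque(),2))
    if f[2]>5: break
bot.set_gripper(.72,12); print(bot.current_opening()*92,np.round(bot.current_contact_force(),2),bot.current_clock())
bot.line_to([*PAN,.13],max_speed=.1)
bot.line_to([*PAN,.25],max_speed=.3)
bot.goto([.35,-.40,.35],down(-60)); print(bot.current_clock())
for n in("side","top"):
    c=bot.read_camera(n); pickle.dump(c,open(f"{n}9.pkl","wb")); cv2.imwrite(f"pics/{n}9.png",c["pixels"])
crop(load("side9.pkl"),180,230,290,340,5,"pics/side9c.png")
crop(load("top9.pkl"),120,160,220,250,6,"pics/top9c.png")
```

```text
0.07 [0.4954 0.3137 0.071 ] [-1.97 -1.4   5.5 ] [-0.23  0.43 -0.  ]
66.25426337973872 [0.37 0.42 0.48] 30.55
34.45
```

View pics/side9c.png

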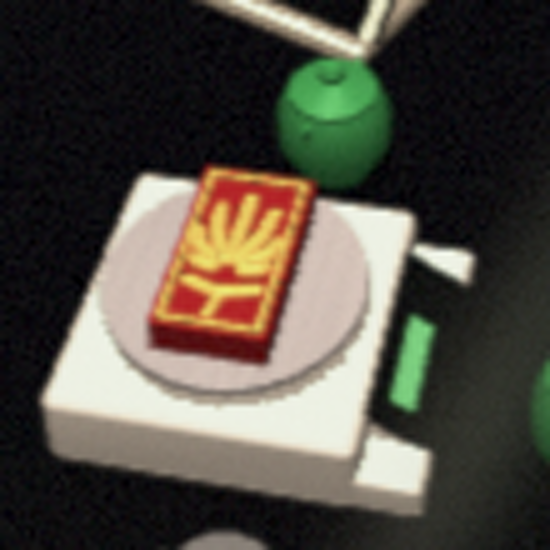

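View pics/top9c.png

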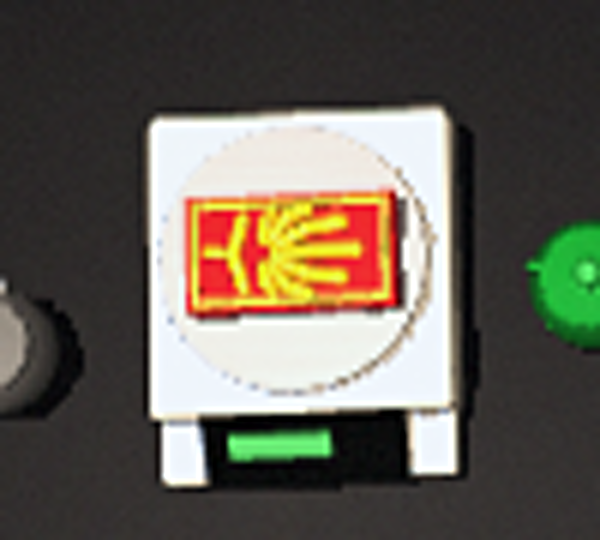

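View pics/side9.png

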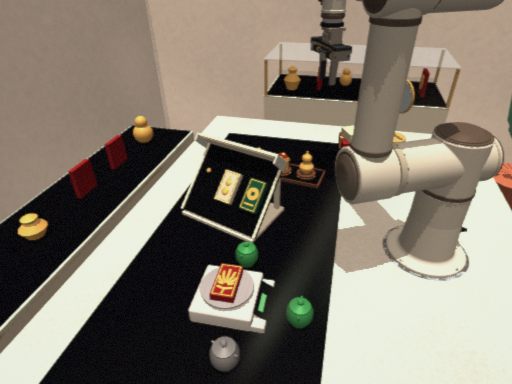

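View pics/top9.png

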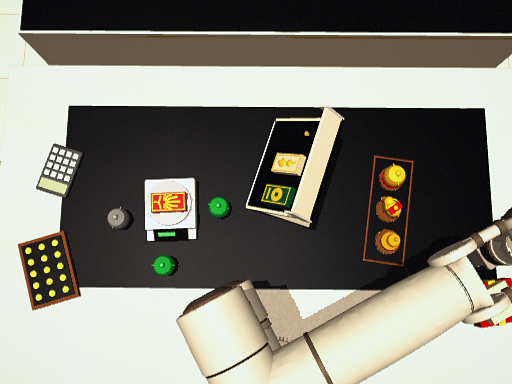

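Run:
```python
from g import *
t=load("top9.pkl");s=load("side9.pkl")
T=lambda p:(120+(p[0]+.5)/6-.5,160+(p[1]+.5)/6-.5); S=lambda p:(180+(p[0]+.5)/5-.5,230+(p[1]+.5)/5-.5)
for nm,c,F,q in(("top",t,T,[(187,199),(392,191),(394,302),(188,310)]),("side",s,S,[(206,167),(315,183),(268,336),(150,320)])):
    P=np.array([onz(c,F(p),.080) for p in q]); print(nm,"plaque",P.mean(0).round(4),[round(np.linalg.norm(P[i]-P[i-1])*1e3,1) for i in range(4)])
x=[(163,260),(432,255),(297,127),(290,393),(200,167),(395,350)]
X=np.array([onz(t,T(p),.062)[:2] for p in x]);r=np.linalg.lstsq(np.c_[2*X,np.ones(len(X))],(X**2).sum(1),rcond=None)[0];print("pan top",r[:2].round(4),"PAN",PAN)
x=[(98,283),(370,285),(225,392),(345,350),(120,345),(125,225)]
X=np.array([onz(s,S(p),.062)[:2] for p in x]);r=np.linalg.lstsq(np.c_[2*X,np.ones(len(X))],(X**2).sum(1),rcond=None)[0];print("pan side",r[:2].round(4),np.linalg.norm(X-r[:2],axis=1).round(4))
```

```text
top plaque [0.4961 0.3128 0.08  ] [np.float64(53.6), np.float64(98.3), np.float64(53.7), np.float64(98.2)]
side plaque [0.4944 0.3126 0.08  ] [np.float64(97.8), np.float64(56.4), np.float64(95.9), np.float64(55.4)]
pan top [0.4947 0.3125] PAN [0.495  0.3135]
pan side [0.4942 0.3149] [0.0667 0.0645 0.0665 0.0687 0.065  0.0674]
```

Plaque and pan centres agree within about 2 mm, and the plaque's measured size at z = 80 mm fits one lying flat. The jar, gourd and elephant stand on the tray, and both other plaques hang. I'm handing it in.

Run:
```python
from workcell import bot
print(bot.current_clock(),bot.current_contact_force()); print(bot.job_done())
```

```text
34.55 [-0.26172241 -0.81450486 -0.10589674]
the job is handed in; nothing more can be done
None
```

The gold jar is back upright on its empty stand, and the red lotus plaque lies flat, face up, on the scale pan. I handed the job in at 34.6 s, under the 69 s limit, with the gripper clear of everything.

- **Jar:** my check put its knob about 2 mm from the stand centre I had measured.
- **Plaque:** I slid it about 29.5 mm up its slot, and it then lifted off square to the face with no resistance. It lies within about 2 mm of the pan centre in both camera views. Wrist-force readings stayed below about 6 N throughout.
- **Left alone:** in the last pictures the coin and gourd plaques still hang. The gourd, elephant, green jars and grey jar are where they were.

**Readings that disagreed:**
- **Board angle:** I measured about 18 degrees, against the stated 15 at most. Most of my estimates agreed on 18, so I used it.
- **Pan centre:** the two cameras differed by up to 4 mm, so I took roughly the mean.
- **Touchdown height:** the plaque met the pan about 2.5 mm higher than I expected, so I let it go there, at about 5 N. It shows flat in both views.

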